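# Secure a cart wheel on its stub axle with an R-clip

## Task

Fit the yellow cart wheel: push it fully home on its axle until the hub butts against the shoulder and the cross hole comes clear. Take the R-clip from the slotted wooden block, stand its straight leg in the top of the axle's cross hole with its bow across the axle, let go of it, then press down on its eye until the leg is right through and the bow springs round the axle. Leave the wrench, the pliers and the tub of screws where they are.

Things in the scene. Friction and masses are not known exactly. Their poses are not given: they have to be found in the camera images.
- cart_sill: Fixed pine sill of a cart, 100x60x90 mm, with a dark steel end plate carrying a level steel stub axle 24 mm thick, centre line 62 mm above the bench, free end 68 mm from the shoulder (face of a dark 38 mm collar). Origin: on the bench below the shoulder. x: level, along the axle from its free end to the sill (the axle points to -x, roughly at the robot); z up.
- axle_hole (a point): Centre of the vertical cross hole in the axle, on its centre line, 52 mm from the shoulder, 16 mm from the free end. x along the axle towards the sill, z up along the hole. 7.8 mm wide, right through the 24 mm axle; the upper mouth, 12 mm above this point, is countersunk to 13 mm. Smooth steel.
- wheel_hub (a joint): Position of the wheel along the axle, m: 0 = 30 mm off the shoulder, 0.030 = fully home (hard stop). Starts at 0 to 0.012, where the hub hides the cross hole; slides with a drag of 2 to 4 N and stays where it is left.
- hub_face (a point): Centre of the hub's outer end face (39 mm aluminium washer) on the axle's centre line; moves with the wheel, 44 mm outside the shoulder when home; x as the axle's. Black tyre, 100 mm across, 30 mm wide: its flat outer side face (38 to 46 mm from the centre) lies 10 mm nearer to the sill than the hub face. Yellow rim. The wheel also turns freely.
- r_clip: R-clip of bright 6 mm wire, 98 mm long, 33 mm wide, 70 g. Origin: tip of the straight leg; z along the leg to the eye; bow at +x; y square to the flat. Starts upright in the block's middle slot. With its leg started, the bow's flared end rests on the axle, tip 12 mm below the hole's centre; it stands alone, leaning up to 12 deg; 12 to 18 N on the eye drive it home, 28 mm lower.
- clip_eye (a point): Centre of the clip's eye (double coil, 28 mm across, 12.6 mm thick along y), taken across its thickness. 84 mm above the leg's tip and 11 mm to the bow's side (+x) of the leg. Axes as r_clip. When the clip is home it is 44 mm above the hole's centre; over 25 N can force it too far.
- clip_seat (a point): Point on the straight leg, 40 mm above its tip, level with the middle of the bow: it lies at the centre of the axle's cross hole when the clip is home. Axes as r_clip.
- clip_bow (a joint): How far the clip's bow is sprung open, in rad: 0 = relaxed; about 0.1 while it passes over the axle, until the clip is some 13 mm short of home; then it springs back to near 0 and draws the clip home by itself.
- clip_block: Fixed pine block, 60x80x45 mm high, with three parallel slots 26 mm long, 8 mm wide, 22 mm deep, 25 mm apart, each with a hole for a clip's leg down to 34 mm; the clip stands in the middle one. Origin on the bench under the tip of the clip's leg (8.5 mm off the block's middle along x); x along the slots, z up.
- cup_of_screws: Tub of screws with an orange lid, 61 mm in diameter, 42 mm high, loose; origin under its centre. Leave it alone. It and the clip block may swap places.
- wrench: Combination wrench, 166 x 27 x 8 mm, loose, lying near the bench's front edge along its own x; origin under its centre. Leave it alone.
- pliers_red: Pliers with red grips, 166 x 67 x 14 mm, loose, lying to the left of the sill along its own x; origin under its centre. Leave it alone.
There are look-alikes about, which are no part of the job. There is more than one size of the cart_sill; the job needs the larger. Leave any purple look-alike of the r_clip alone.

How it is judged:
By the outcome, as a careful person would: the job done as asked, in the order asked, and still so for the second after the job is handed in, with the robot touching nothing.
It also fails if it takes over 67 s, if anything falls off the work surface, if the arm or the gripper's body presses on something with over 40 N, if the wrist force passes 120 N, or if a joint passes its speed limit or range.

## Robot

A 7-joint arm with a two-finger parallel gripper is mounted at the origin on a cart in front of the work surface, level with it; the furniture and walls round the work are solid. World frame = base frame: x ahead of the robot, y to its left, z up, the work surface at z = 0. Lengths are in m, angles in rad, forces in N, time in s.
With the tool pointing down it reaches from about 0.425 to 1.025 m from the base axis. Payload 3.6 kg.
Tool frame: the origin (TCP) lies at the very end of the fingers, on their centre line; the grasp point (between the pads) lies 19 mm behind it; z points along the fingers, y is the line along which they close (so a half turn about z gives the same grasp; the last joint's range is limited). The gripper opens to 85 mm and grips with 20 to 120 N. Pads are 22 mm wide; open, the fingers measure 114 mm over their backs; the gripper's body (76 mm by 85 mm) begins 54 mm behind the grasp point. The pads swing forward as they close: fully open they stand 13 mm farther back than shut.
Start: joints at [-1.397, 0.591, 0.048, 1.609, -0.033, 0.943, -0.034], TCP at [0.192, 0.699, 0.231] pointing down, gripper open.
Joint ranges: [-2.69, 2.69], [-0.47, 2.24], [-1.27, 1.36], [0.19, 2.51], [-1.53, 4.68], [0.08, 2.07], [-3.09, 3.09]. Speed limits (rad/s): [2.57, 2.57, 3.14, 3.14, 3.14, 3.14, 3.14].

## Interface

Orientations are given as a rotation vector (axis times angle).
In Python, from plant import readout, vision, ticket gives the robot as it stands. The module is installed in compiled form; this text tells all that it offers.
- The arm moves only by the tool move_arm, never from a script. Its argument "moves" is a list of rows, each an object of numbers: "tx", "ty", "tz": the shift along the tool's x, y, z in m; "turn": the turn about the tool's z in rad. A call has 1 to 12 rows; each row shifts and turns the commanded pose from where the row before left it, along the tool's axes as they then stand; what a row does not reach is not made up. A row lasts 1/12 s, in which the tool goes at most 41.7 mm and 7.16 degrees, less where a joint would pass 70% of its speed; a pose out of reach is approached as far as the arm can. A call is refused whole if a number of a shift passes 0.0417 or a number of a turn 0.125, either way. A call with a gripper value outside its range is refused whole. "jaw" is the finger opening in m, from 0 to 0.0854, set as the call begins (left out, the last holds). The fingers move at their own pace and stop on an object; "squeeze" is the grip in N (left out, the last holds). Time passes only in rows, so rows that do not move let the fingers close. It gives the time, the measured TCP pose, the force, the opening and the grip force at its end, in the units of the state.
- readout.sense(): the state, without advancing time (a new reading comes with each control period).
- vision.snapshot(name): name is "scene" or "side" or "wrist"; returns a dict with "color" (400x640x3 uint8, red, green, blue), "range_z" (400x640 float32, m along the optical axis (not along the pixel's ray), 0 where there is no reading), "camera_matrix" (3x3 intrinsics, pixels), "R" (3x3) and "t" (3): a world point X has camera coordinates R X + t; the wrist camera has in their place "T_tool_cam" (4x4, takes a point from camera to tool coordinates, whose origin is the TCP and whose axes are the flange's). Camera axes: x right, y down, z forward; pixel columns grow to the right and rows downward; lengths in m; the calibration is good to about 2 mm. A picture is of the moment at which its call begins: read the wrist's pose just before it.
- ticket.job_done(): hands the job in; it is judged then, once.
Trained networks look in the newest picture that a camera, given by its name, has taken for a name from the list of things; names that differ only in an ending like _2 or _b are one class to them, and where a whole thing is asked for, a point or a joint stands for the part that bears it (a point fixed in the world has none). Each returns a list of dicts, best first, with "confidence" (0 to 1); they miss things now and then, are a little off and sometimes report something else, mostly with a low value. They report only what shows in the picture. A call takes as long as a camera call. They do not tell look-alikes from the thing itself.
- vision.recognise(target, camera): "uv" ([column, row] in pixels, amid what is visible of it).
- vision.outline_of(target, camera): "mask" (400x640 bool, what is visible of it) and "uv" ([column, row] in pixels, amid what is visible of it).
- vision.spot_point(target, camera): "uv" ([column, row] in pixels: a listed point, or the origin of a listed thing).
The state is a dict: "time_s": time; "q": joint angles; "joint_velocities": joint speeds; "joint_torque": joint torques, N m; "tool_pos": TCP position; "eef_rot": TCP orientation; "wrist_force": force on the tool from outside, world axes, zero at the start; "wrist_torque": the same for the moment, N m; "finger_gap": finger opening in m; "finger_force": force on a finger pad.
Only numpy, scipy, OpenCV 4.12 (cv2) and the standard library are available. Lean on these libraries where they do the work, as an engineer would, in place of code of your own. Each camera call takes 0.05 s, during which the arm holds its last target. There are 200 camera calls.

## Working session

There is one attempt and no reset: what is moved stays moved. The work goes in short steps, Python scripts to look and compute and a tool call to move; the robot and the scene stay as the last step left them, time stands still between calls to the robot, and variables do not carry over. Pictures are saved under pics/ and viewed, at most 10 in all, crops included, and the job is handed in when it is done.

Besides the shell and the picture viewer there is one more tool, called after "Emit:" in YAML: its name, and indented under it one key for each argument. move_arm: Moves the arm, as the interface text tells. Its arguments: {"type":"object","properties":{"moves":{"type":"array","items":{"type":"object","properties":{"tx":{"type":"number"},"ty":{"type":"number"},"tz":{"type":"number"},"turn":{"type":"number"}}}},"jaw":{"type":"number"},"squeeze":{"type":"number"}},"required":["moves"]}

```bash
mkdir -p pics
cat > h.py <<'E'
import numpy as np, cv2
from scipy.spatial.transform import Rotation as Ro
from plant import readout, vision, ticket
def snap(n):
    s=readout.sense(); p=vision.snapshot(n)
    if 'R' in p: T=np.eye(4); T[:3,:3]=np.array(p['R']).T; T[:3,3]=-T[:3,:3]@np.array(p['t'])
    else:
        W=np.eye(4); W[:3,:3]=Ro.from_rotvec(s['eef_rot']).as_matrix(); W[:3,3]=s['tool_pos']; T=W@np.array(p['T_tool_cam'])
    p['T']=T; return p
def cloud(p):
    K=np.array(p['camera_matrix']); z=p['range_z']; v,u=np.mgrid[:400,:640]
    c=np.stack([(u-K[0,2])/K[0,0]*z,(v-K[1,2])/K[1,1]*z,z],-1)
    return c@p['T'][:3,:3].T+p['T'][:3,3]
def at(p,uv,r=2):
    C=cloud(p); u,v=map(int,np.round(uv)); w=C[max(0,v-r):v+r+1,max(0,u-r):u+r+1].reshape(-1,3); z=p['range_z'][max(0,v-r):v+r+1,max(0,u-r):u+r+1].ravel()
    return np.median(w[z>0],0).round(4) if (z>0).any() else None
def proj(p,X):
    c=(np.asarray(X)-p['T'][:3,3])@p['T'][:3,:3]; K=np.array(p['camera_matrix']); h=c@K.T; return h[...,:2]/h[...,2:]
def ray_at(p,uv,axis,val):
    K=np.array(p['camera_matrix']); d=p['T'][:3,:3]@np.linalg.solve(K,[uv[0],uv[1],1.]); o=p['T'][:3,3]; return o+d*(val-o[axis])/d[axis]
def save(p,f,box=None,s=1):
    im=p['color'][:,:,::-1]
    if box: im=im[box[1]:box[3],box[0]:box[2]]
    cv2.imwrite('pics/'+f,cv2.resize(im,None,fx=s,fy=s,interpolation=cv2.INTER_CUBIC))
E
python3 - <<'E'
from h import *
print(readout.sense())
P={n:snap(n) for n in('scene','side')}
for n,p in P.items():
    print(n,p['T'].round(3).tolist())
    for t in ['cart_sill','wheel_hub','r_clip','clip_block','cup_of_screws','pliers_red','wrench']:
        for d in vision.recognise(t,n)[:4]: print(n,t,np.round(d['uv']),round(d['confidence'],2),at(p,d['uv']))
    for t in ['hub_face','axle_hole','clip_eye','r_clip','clip_block']:
        for d in vision.spot_point(t,n)[:4]: print(n,'pt',t,np.round(d['uv'],1),round(d['confidence'],2),at(p,d['uv']))
cv2.imwrite('pics/a.png',cv2.resize(np.vstack([P[n]['color'][:,:,::-1] for n in P]),None,fx=.75,fy=.75))
E
```

```text
{'time_s': 0.0, 'q': array([-1.39650764,  0.59213289,  0.04834599,  1.60984306, -0.03327732,
        0.94267526, -0.03368908]), 'joint_velocities': array([-0.00027025,  0.00090486,  0.00133114, -0.00126614,  0.00045049,
       -0.00222149,  0.00037906]), 'joint_torque': array([-1.33104854e-04, -5.48699069e+01,  1.54651791e+00, -1.98126268e+01,
        9.43028892e-03,  8.80429521e-03,  2.16934438e-06]), 'tool_pos': array([0.19164286, 0.69835221, 0.23012445]), 'eef_rot': array([-0.4192656 , -3.11335756,  0.0035341 ]), 'wrist_force': array([ 1.20052405,  0.13719764, -0.23501205]), 'wrist_torque': array([-0.03459851,  0.01212754, -0.0300956 ]), 'finger_force': 0.0, 'finger_gap': 0.08530734048738038}
scene [[-0.901, -0.354, 0.252, 0.192], [-0.434, 0.71, -0.554, 0.81], [0.017, -0.608, -0.794, 1.096], [0.0, 0.0, 0.0, 1.0]]
scene cart_sill [319. 163.] 0.93 [ 0.5505 -0.0051  0.0912]
scene cart_sill [300. 308.] 0.81 [0.4015 0.4187 0.06  ]
scene wheel_hub [343. 168.] 0.8 [ 0.4812 -0.0263  0.0804]
scene wheel_hub [319. 316.] 0.65 [0.3516 0.4174 0.0521]
scene r_clip [357. 129.] 0.47 [ 0.5113 -0.1
[... 1373 characters left out ...]
]
side wheel_hub [368. 285.] 0.15 [ 0.5118 -0.214   0.101 ]
side r_clip [310. 230.] 0.58 [0.5073 0.0971 0.0078]
side r_clip [368. 290.] 0.57 [ 0.5118 -0.2145  0.0863]
side clip_block [368. 309.] 0.91 [ 0.509  -0.2271  0.0443]
side pliers_red [338. 198.] 0.49 [0.6434 0.205  0.0094]
side wrench [255. 248.] 0.58 [3.50e-01 8.66e-02 1.00e-04]
side pt hub_face [317.5 251.1] 0.6 [ 0.4698 -0.0517  0.0669]
side pt hub_face [224.2 173.4] 0.59 [ 0.3465  0.5095 -0.0013]
side pt axle_hole [234.2 172.6] 0.44 [0.3644 0.3928 0.0561]
side pt clip_eye [369.3 284.3] 0.79 [ 0.5128 -0.214   0.1034]
side pt clip_eye [305.3 232.1] 0.47 [0.4919 0.0917 0.0059]
side pt r_clip [326.5 223.5] 0.66 [0.5589 0.1061 0.0045]
```

View pics/a.png

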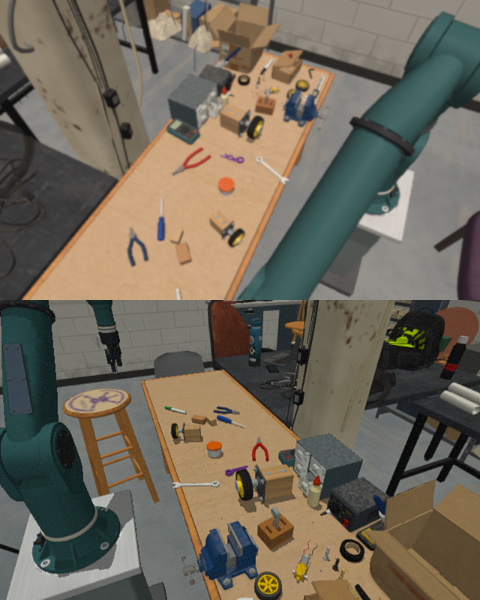

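The picture (0.75 scale, scene above, side below) shows two sills. The larger is at scene px (319,163), with a height of 0.09; the smaller is at (300,308), with a height of 0.06. The clip candidates are the bright one upright in the block at (357,129) and the purple one lying at (316,210). There are also loose yellow wheels at the far end. I choose the sill at (0.55,-0.03) and the clip at (0.51,-0.2).

Run:
```python
from h import *
P={n:snap(n) for n in('scene','side')}
ims=[]
for n,p in P.items():
    C=cloud(p); ok=p['range_z']>0
    def rect(zl,zh,x0,x1,y0,y1,name):
        m=ok&(C[...,2]>zl)&(C[...,2]<zh)&(C[...,0]>x0)&(C[...,0]<x1)&(C[...,1]>y0)&(C[...,1]<y1)
        q=C[m]
        if len(q)<5: print(n,name,'none'); return
        r=cv2.minAreaRect((q[:,:2]*1000).astype(np.float32)); print(n,name,len(q),np.round(r[0]),np.round(r[1]),round(r[2],1),q.mean(0).round(4),q.min(0).round(3),q.max(0).round(3))
    rect(.086,.094,.5,.65,-.12,.06,'silltop')
    rect(.040,.049,.45,.58,-.28,-.14,'blocktop')
    rect(.052,.125,.45,.58,-.28,-.14,'clip')
    rect(.095,.125,.45,.58,-.28,-.14,'eye')
    rect(.02,.103,.40,.51,-.12,.06,'wheel')
    rect(.02,.2,.30,.47,-.33,-.10,'vise')
    rect(.1,.3,.45,.65,-.12,.06,'above')
    c=proj(p,[.51,-.12,.06]).astype(int); 
    im=p['color'][max(0,c[1]-60):c[1]+60,c[0]-80:c[0]+80,::-1]; ims.append(cv2.resize(im,(640,480) if im.shape[0]==120 else None,fx=4,fy=4)[:, :]); print(n,c)
h=[cv2.resize(i,(600,450)) for i in ims]
cv2.imwrite('pics/b.png',cv2.resize(np.vstack(h),(0,0),fx=.66,fy=.66))
```

```text
scene silltop 434 [573. -42.] [ 76. 155.] 82.1 [ 0.5933 -0.0423  0.09  ] [ 0.5   -0.079  0.086] [0.65  0.006 0.094]
scene blocktop 285 [ 516. -204.] [80. 68.] 10.4 [ 0.5143 -0.2025  0.0442] [ 0.472 -0.242  0.04 ] [ 0.559 -0.167  0.049]
scene clip 44 [ 510. -201.] [10. 28.] 7.7 [ 0.5101 -0.1973  0.0899] [ 0.504 -0.215  0.052] [ 0.516 -0.187  0.11 ]
scene eye 24 [ 510. -201.] [11. 27.] 3.2 [ 0.5096 -0.1967  0.1039] [ 0.504 -0.214  0.096] [ 0.516 -0.187  0.11 ]
scene wheel 359 [487. -31.] [97. 40.] 84.7 [ 0.4855 -0.0176  0.0715] [ 0.466 -0.079  0.02 ] [0.51  0.017 0.103]
scene vise 1207 [ 388. -242.] [119. 187.] 68.3 [ 0.3656 -0.2232  0.0728] [ 0.3   -0.328  0.02 ] [ 0.455 -0.178  0.114]
scene above 193 [513. -34.] [82. 71.] 84.3 [ 0.5031 -0.0317  0.1062] [ 0.476 -0.077  0.1  ] [0.552 0.006 0.117]
scene [346 149]
side silltop 696 [576. -48.] [ 78. 147.] 84.8 [ 0.5945 -0.0523  0.0895] [ 0.5   -0.084  0.086] [ 0.65  -0.006  0.094]
side blocktop 798 [ 517. -208.] [82. 62.] 10.5 [ 0.5137 -0.2122  0.0443] [ 0.473 -0.244  0.04 ] [ 0.561 -0.172  0.049]
side clip 186 [ 512. -206.] [12. 27.] 8.7 [ 0.5124 -0.2092  0.0882] [ 0.505 -0.219  0.052] [ 0.52  -0.194  0.109]
side eye 78 [ 512. -206.] [12. 25.] 8.7 [ 0.5116 -0.2086  0.1035] [ 0.505 -0.218  0.095] [ 0.519 -0.194  0.109]
side wheel 619 [484. -42.] [36. 97.] 9.7 [ 0.4843 -0.0599  0.0709] [ 0.467 -0.09   0.02 ] [0.506 0.007 0.103]
side vise 4014 [ 377. -265.] [154. 131.] 0.5 [ 0.3658 -0.259   0.074 ] [ 0.3  -0.33  0.02] [ 0.455 -0.2    0.111]
side above 278 [514. -42.] [78. 71.] 85.2 [ 0.5021 -0.0464  0.1059] [ 0.478 -0.083  0.1  ] [ 0.552 -0.006  0.113]
side [346 268]
```

View pics/b.png

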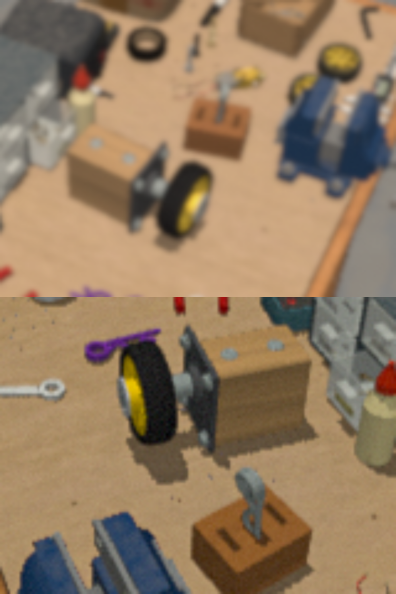

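The crops confirm it: the large sill with the yellow wheel is at about (346,155) in scene, and the bright clip stands in the block. I'll move in for a closer look.

Emit:
move_arm:
  moves:
    - {"tx":-0.036,"ty":-0.016,"tz":-0.003}
    - {"tx":-0.036,"ty":-0.016,"tz":-0.003}
    - {"tx":-0.036,"ty":-0.016,"tz":-0.003}
    - {"tx":-0.036,"ty":-0.016,"tz":-0.003}
    - {"tx":-0.036,"ty":-0.016,"tz":-0.003}
    - {"tx":-0.036,"ty":-0.016,"tz":-0.003}
    - {"tx":-0.036,"ty":-0.016,"tz":-0.003}
    - {"tx":-0.036,"ty":-0.016,"tz":-0.003}
    - {"tx":-0.036,"ty":-0.016,"tz":-0.003}
    - {"tx":-0.036,"ty":-0.016,"tz":-0.003}
    - {"tx":-0.007,"ty":-0.04}
    - {"tx":-0.007,"ty":-0.04}

```text
validation failed for argument at $.mo...
```

Emit:
move_arm:
  moves:
    - {"tx":-0.007,"ty":-0.04}
    - {"tx":-0.007,"ty":-0.04}
    - {"tx":-0.007,"ty":-0.04}
    - {"tx":-0.007,"ty":-0.04}
    - {"tx":-0.007,"ty":-0.04}
    - {"tx":-0.007,"ty":-0.04}
    - {"tx":-0.007,"ty":-0.04}
    - {"tx":-0.007,"ty":-0.04}
    - {"tx":-0.007,"ty":-0.04}
    - {"tx":-0.007,"ty":-0.04}
    - {"turn":-0.1}
    - {"turn":-0.08}

```text
validation failed for argument at $.mo...
```

Run:
```python
from h import *
p=snap('wrist'); s=readout.sense(); print(s['time_s'],s['tool_pos'],s['eef_rot'],p['T'].round(3).tolist())
for t in ['cart_sill','wheel_hub','r_clip','clip_block']:
    for d in vision.recognise(t,'wrist')[:3]: print(t,np.round(d['uv']),round(d['confidence'],2),at(p,d['uv']))
for t in ['hub_face','clip_eye','r_clip','clip_block','cart_sill']:
    for d in vision.spot_point(t,'wrist')[:3]: print('pt',t,np.round(d['uv'],1),round(d['confidence'],2),at(p,d['uv']))
save(p,'c.png')
```

```text
1.45 [0.19183792 0.6991403  0.23128912] [ 4.19402805e-01  3.11345454e+00 -8.11929052e-05] [[0.264, 0.92, 0.289, 0.116], [0.964, -0.252, -0.08, 0.718], [-0.0, 0.3, -0.954, 0.375], [0.0, 0.0, 0.0, 1.0]]
cart_sill [152. 386.] 0.93 [0.403  0.4087 0.0685]
```

View pics/c.png

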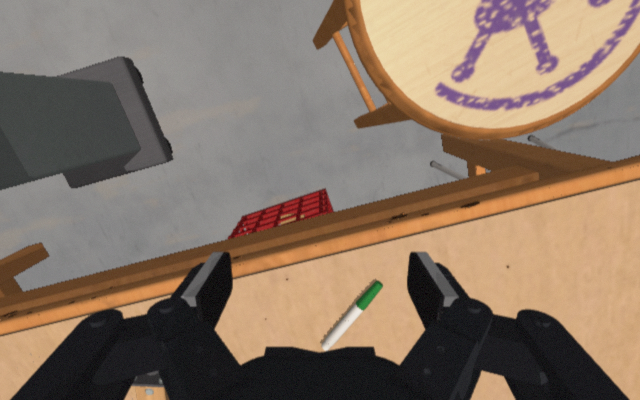

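The wrist view shows the bench edge, a stool and a marker at (352,315), because the arm has not moved: both calls were refused. I'll repeat them with all four keys in every row.

Emit:
move_arm:
  moves:
    - {"tx":-0.036,"ty":-0.016,"tz":-0.003,"turn":0}
    - {"tx":-0.036,"ty":-0.016,"tz":-0.003,"turn":0}
    - {"tx":-0.036,"ty":-0.016,"tz":-0.003,"turn":0}
    - {"tx":-0.036,"ty":-0.016,"tz":-0.003,"turn":0}
    - {"tx":-0.036,"ty":-0.016,"tz":-0.003,"turn":0}
    - {"tx":-0.036,"ty":-0.016,"tz":-0.003,"turn":0}
    - {"tx":-0.036,"ty":-0.016,"tz":-0.003,"turn":0}
    - {"tx":-0.036,"ty":-0.016,"tz":-0.003,"turn":0}
    - {"tx":-0.036,"ty":-0.016,"tz":-0.003,"turn":0}
    - {"tx":-0.036,"ty":-0.016,"tz":-0.003,"turn":0}
    - {"tx":-0.007,"ty":-0.04,"tz":0,"turn":0}
    - {"tx":-0.007,"ty":-0.04,"tz":0,"turn":0}

```text
time_s: 2.9
tool_pos: [0.4917, 0.3672, 0.2615]
eef_rot: [0.423, 3.111, 0.002]
wrist_force: [-0.0, 0.0, 0.6]
finger_gap: 0.0856
finger_force: 0.0
```

Emit:
move_arm:
  moves:
    - {"tx":-0.007,"ty":-0.04,"tz":0,"turn":0}
    - {"tx":-0.007,"ty":-0.04,"tz":0,"turn":0}
    - {"tx":-0.007,"ty":-0.04,"tz":0,"turn":0}
    - {"tx":-0.007,"ty":-0.04,"tz":0,"turn":0}
    - {"tx":-0.007,"ty":-0.04,"tz":0,"turn":0}
    - {"tx":-0.007,"ty":-0.04,"tz":0,"turn":0}
    - {"tx":-0.007,"ty":-0.04,"tz":0,"turn":0}
    - {"tx":-0.007,"ty":-0.04,"tz":0,"turn":0}
    - {"tx":-0.007,"ty":-0.04,"tz":0,"turn":0}
    - {"tx":0,"ty":-0.04,"tz":0,"turn":0}
    - {"tx":0,"ty":0,"tz":0,"turn":-0.12}
    - {"tx":0,"ty":0,"tz":0,"turn":-0.12}
  jaw: 0.078

```text
time_s: 3.9
tool_pos: [0.4431, -0.0367, 0.2616]
eef_rot: [0.045, 3.141, -0.001]
wrist_force: [-0.4, 0.9, -0.5]
finger_gap: 0.0777
finger_force: 0.0
```

Run:
```python
from h import *
p=snap('wrist'); s=readout.sense(); print(s['time_s'],s['tool_pos'],s['eef_rot'],p['T'].round(3).tolist())
for t in ['cart_sill','wheel_hub','r_clip','clip_block']:
    for d in vision.recognise(t,'wrist')[:3]: print(t,np.round(d['uv']),round(d['confidence'],2),at(p,d['uv']))
for t in ['hub_face','clip_eye','r_clip','clip_block','cart_sill']:
    for d in vision.spot_point(t,'wrist')[:3]: print('pt',t,np.round(d['uv'],1),round(d['confidence'],2),at(p,d['uv']))
save(p,'d.png')
np.savez('d.npz',C=cloud(p),z=p['range_z'],T=p['T'],K=p['camera_matrix'])
```

```text
3.95 [ 0.44366588 -0.03529553  0.26169119] [ 3.45839284e-02  3.14056688e+00 -7.97777019e-05] [[0.028, 0.953, 0.3, 0.365], [1.0, -0.027, -0.009, -0.036], [-0.001, 0.3, -0.954, 0.406], [0.0, 0.0, 0.0, 1.0]]
cart_sill [316. 250.] 0.9 [ 0.5339 -0.045   0.0802]
cart_sill [631. 151.] 0.55 [0.4375 0.3669 0.0121]
cart_sill [324. 216.] 0.44 [ 0.479  -0.0346  0.1099]
wheel_hub [321. 216.] 0.68 [ 0.4787 -0.0377  0.11  ]
r_clip [177. 242.] 0.92 [ 0.5064 -0.1954  0.1056]
r_clip [426. 209.] 0.57 [0.5124 0.1094 0.0083]
clip_block [195. 220.] 0.61 [ 0.5043 -0.1989  0.0462]
pt hub_face [321.4 193. ] 0.56 [ 0.4662 -0.0372  0.0687]
pt clip_eye [421. 194.] 0.71 [0.4918 0.1019 0.0012]
pt clip_eye [171.2 247.4] 0.67 [ 0.5107 -0.2013  0.1092]
pt r_clip [427.1 248.8] 0.83 [0.5779 0.1162 0.0021]
pt clip_block [197.3 215.3] 0.73 [ 0.4977 -0.1955  0.0462]
pt clip_block [192.8 223.1] 0.61 [ 0.5086 -0.2023  0.0463]
pt cart_sill [316.1 226.5] 0.86 [ 0.4889 -0.0432  0.1123]
```

View pics/d.png

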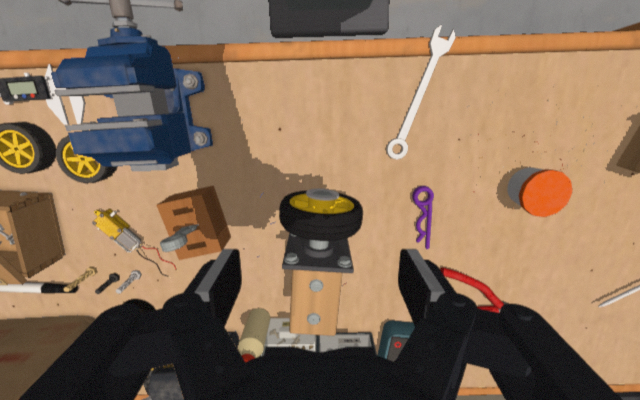

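The wrist view shows the wheel at (321,214) in front of the large sill (316,270), the bright clip in its block at (175,240), the purple clip at (426,210) and the vise at upper left. Next I fit the axes.

Run:
```python
from h import *
d=np.load('d.npz'); C=d['C'];z=d['z']
def sel(x0,x1,y0,y1,z0,z1): return C[(z>0)&(C[...,0]>x0)&(C[...,0]<x1)&(C[...,1]>y0)&(C[...,1]<y1)&(C[...,2]>z0)&(C[...,2]<z1)]
def rect(q,n):
    r=cv2.minAreaRect((q[:,:2]*1000).astype(np.float32)); print(n,len(q),np.round(r[0],1),np.round(r[1],1),round(r[2],1),q.min(0).round(3),q.max(0).round(3))
rect(sel(.548,.66,-.11,.04,.084,.096),'sill')
rect(sel(.42,.512,-.11,.04,.098,.118),'tyretop')
rect(sel(.50,.56,-.11,.04,.1,.118),'plate')
rect(sel(.44,.6,-.28,-.14,.042,.05),'block')
e=sel(.44,.6,-.28,-.14,.06,.12); rect(e,'clip'); rect(e[e[:,2]>.095],'eye')
h=sel(.45,.475,-.06,-.015,.05,.083); print('hub',h.shape,np.median(h,0)); 
# side lines of the sill: per x slices y extent
q=sel(.548,.66,-.11,.04,.084,.096)
for a in np.arange(.55,.65,.015):
    s=q[(q[:,0]>a)&(q[:,0]<a+.015)]
    if len(s)>5: print(round(a,3),np.percentile(s[:,1],[2,50,98]).round(4))
v=sel(.3,.5,-.34,-.1,.03,.2); rect(v,'vise')
for f in (e,):
  for zz in np.arange(.06,.12,.008):
    s=e[(e[:,2]>zz)&(e[:,2]<zz+.008)]
    if len(s): print(round(zz,3),len(s),s[:,:2].min(0).round(3),s[:,:2].max(0).round(3))
```

```text
sill 3066 [600.5 -48.9] [60.  93.1] 84.4 [ 0.552 -0.083  0.087] [ 0.648 -0.015  0.096]
tyretop 1676 [491.7 -38.4] [72.  30.5] 84.2 [ 0.474 -0.074  0.098] [ 0.509 -0.002  0.114]
plate 645 [525.5 -43.2] [80.6 51.1] 89.5 [ 0.5   -0.084  0.1  ] [ 0.551 -0.003  0.114]
block 2279 [ 514.7 -207.3] [80.7 61.2] 11.2 [ 0.47  -0.244  0.042] [ 0.559 -0.171  0.05 ]
clip 411 [ 509.2 -203.5] [11.8 26.5] 13.0 [ 0.502 -0.217  0.06 ] [ 0.517 -0.19   0.111]
eye 271 [ 509.2 -203.5] [11.8 26.5] 13.0 [ 0.502 -0.217  0.095] [ 0.517 -0.19   0.111]
hub (390, 3) [ 0.46772022 -0.03722179  0.07282523]
0.55 [-0.0742 -0.0491 -0.0173]
0.565 [-0.075  -0.0461 -0.0174]
0.58 [-0.076  -0.0479 -0.0187]
0.595 [-0.0779 -0.0495 -0.0201]
0.61 [-0.0791 -0.0502 -0.0226]
0.625 [-0.0807 -0.0531 -0.0229]
0.64 [-0.0809 -0.0459 -0.0247]
vise 12761 [ 401.5 -236.7] [209.3  88.4] 7.5 [ 0.3   -0.282  0.03 ] [ 0.5   -0.18   0.112]
0.06 48 [ 0.509 -0.216] [ 0.515 -0.199]
0.068 15 [ 0.509 -0.216] [ 0.512 -0.206]
0.076 1 [ 0.507 -0.207] [ 0.507 -0.207]
0.084 57 [ 0.503 -0.215] [ 0.51  -0.192]
0.092 57 [ 0.502 -0.217] [ 0.512 -0.19 ]
0.1 141 [ 0.503 -0.215] [ 0.517 -0.191]
0.108 92 [ 0.503 -0.211] [ 0.516 -0.196]
```

Emit:
move_arm:
  moves:
    - {"tx":0,"ty":0,"tz":0.035,"turn":0.076}
    - {"tx":0,"ty":0,"tz":0.035,"turn":0}
    - {"tx":0,"ty":0,"tz":0.035,"turn":0}
    - {"tx":0,"ty":0,"tz":0.035,"turn":0}
    - {"tx":0,"ty":0,"tz":0.035,"turn":0}
    - {"tx":0,"ty":0,"tz":0.035,"turn":0}
    - {"tx":0,"ty":0,"tz":0,"turn":0}
    - {"tx":0,"ty":0,"tz":0,"turn":0}
    - {"tx":-0.01,"ty":0,"tz":0,"turn":0}
    - {"tx":-0.005,"ty":0,"tz":0,"turn":0}
    - {"tx":0,"ty":0,"tz":0,"turn":0}

```text
time_s: 5.32
tool_pos: [0.4635, -0.0353, 0.0539]
eef_rot: [0.163, 3.129, 0.0]
wrist_force: [0.8, 1.0, -0.2]
finger_gap: 0.0779
finger_force: 0.0
```

Emit:
move_arm:
  moves:
    - {"tx":-0.003,"ty":0,"tz":0,"turn":0}
    - {"tx":-0.003,"ty":0,"tz":0,"turn":0}
    - {"tx":-0.003,"ty":0,"tz":0,"turn":0}
    - {"tx":-0.003,"ty":0,"tz":0,"turn":0}
    - {"tx":-0.003,"ty":0,"tz":0,"turn":0}

```text
time_s: 5.73
tool_pos: [0.4722, -0.0362, 0.0513]
eef_rot: [-0.161, -3.134, -0.001]
wrist_force: [-2.2, 1.3, 1.4]
finger_gap: 0.0785
finger_force: 1.4
```

Emit:
move_arm:
  moves:
    - {"tx":-0.002,"ty":0,"tz":0,"turn":0}
    - {"tx":-0.002,"ty":0,"tz":0,"turn":0}
    - {"tx":0,"ty":0,"tz":0,"turn":0}

```text
time_s: 5.98
tool_pos: [0.4779, -0.0369, 0.0511]
eef_rot: [-0.162, -3.137, -0.0]
wrist_force: [-2.4, 1.5, 0.7]
finger_gap: 0.0777
finger_force: 1.0
```

Emit:
move_arm:
  moves:
    - {"tx":-0.003,"ty":0,"tz":0,"turn":0}
    - {"tx":-0.003,"ty":0,"tz":0,"turn":0}
    - {"tx":-0.002,"ty":0,"tz":0,"turn":0}
    - {"tx":0,"ty":0,"tz":0,"turn":0}

```text
time_s: 6.32
tool_pos: [0.4866, -0.0382, 0.0513]
eef_rot: [0.163, 3.136, -0.0]
wrist_force: [-1.6, 1.0, 0.8]
finger_gap: 0.0781
finger_force: 0.8
```

Emit:
move_arm:
  moves:
    - {"tx":-0.002,"ty":0,"tz":0,"turn":0}
    - {"tx":-0.002,"ty":0,"tz":0,"turn":0}
    - {"tx":0,"ty":0,"tz":0,"turn":0}
    - {"tx":0,"ty":0,"tz":0,"turn":0}

```text
time_s: 6.65
tool_pos: [0.4903, -0.0386, 0.0514]
eef_rot: [0.164, 3.136, -0.0]
wrist_force: [-0.9, 0.4, -0.1]
finger_gap: 0.0783
finger_force: 0.8
```

Emit:
move_arm:
  moves:
    - {"tx":-0.002,"ty":0,"tz":0,"turn":0}
    - {"tx":-0.002,"ty":0,"tz":0,"turn":0}
    - {"tx":0,"ty":0,"tz":0,"turn":0}

```text
time_s: 6.9
tool_pos: [0.4912, -0.0385, 0.051]
eef_rot: [-0.161, -3.132, -0.0]
wrist_force: [-5.1, 2.0, 1.2]
finger_gap: 0.0777
finger_force: 2.6
```

Emit:
move_arm:
  moves:
    - {"tx":-0.0015,"ty":0,"tz":0,"turn":0}
    - {"tx":-0.0015,"ty":0,"tz":0,"turn":0}
    - {"tx":0,"ty":0,"tz":0,"turn":0}

```text
time_s: 7.15
tool_pos: [0.4911, -0.0383, 0.0506]
eef_rot: [-0.16, -3.126, -0.001]
wrist_force: [-8.3, 2.9, 3.7]
finger_gap: 0.0784
finger_force: 4.4
```

Emit:
move_arm:
  moves:
    - {"tx":-0.002,"ty":0,"tz":0,"turn":0}
    - {"tx":-0.002,"ty":0,"tz":0,"turn":0}
    - {"tx":0,"ty":0,"tz":0,"turn":0}
    - {"tx":0,"ty":0,"tz":0,"turn":0}

```text
time_s: 7.48
tool_pos: [0.491, -0.038, 0.0503]
eef_rot: [-0.158, -3.119, -0.002]
wrist_force: [-13.0, 4.1, 5.5]
finger_gap: 0.0778
finger_force: 6.8
```

Emit:
move_arm:
  moves:
    - {"tx":0.025,"ty":0,"tz":0,"turn":0}
    - {"tx":0.03,"ty":0,"tz":0,"turn":0}
    - {"tx":0,"ty":0,"tz":-0.03,"turn":0}
    - {"tx":0,"ty":0,"tz":-0.04,"turn":0}
    - {"tx":0,"ty":-0.01,"tz":-0.04,"turn":0}
    - {"tx":0,"ty":-0.01,"tz":-0.04,"turn":0}
    - {"tx":0,"ty":-0.01,"tz":-0.03,"turn":0}
    - {"tx":0,"ty":0,"tz":0,"turn":0}
    - {"tx":0,"ty":0,"tz":0,"turn":0}
  jaw: 0.04

```text
time_s: 8.23
tool_pos: [0.4456, -0.0648, 0.2338]
eef_rot: [0.166, 3.129, 0.0]
wrist_force: [-0.6, -0.0, -0.3]
finger_gap: 0.0399
finger_force: 0.0
```

Run:
```python
from h import *
p=snap('wrist'); s=readout.sense(); print(s['time_s'],s['tool_pos'],s['eef_rot'])
for t in ['axle_hole','hub_face','clip_eye','r_clip','cart_sill']:
    for d in vision.spot_point(t,'wrist')[:3]: print('pt',t,np.round(d['uv'],1),round(d['confidence'],2),at(p,d['uv'],1), ray_at(p,d['uv'],2,.074).round(4))
C=cloud(p);z=p['range_z']
def sel(x0,x1,y0,y1,z0,z1): return C[(z>0)&(C[...,0]>x0)&(C[...,0]<x1)&(C[...,1]>y0)&(C[...,1]<y1)&(C[...,2]>z0)&(C[...,2]<z1)]
def rect(q,n):
    r=cv2.minAreaRect((q[:,:2]*1000).astype(np.float32)); print(n,len(q),np.round(r[0],1),np.round(r[1],1),round(r[2],1),q.min(0).round(3),q.max(0).round(3))
rect(sel(.42,.54,-.11,.04,.1,.12),'tyretop')
a=sel(.44,.489,-.055,-.018,.066,.08); rect(a,'axle')
e=sel(.44,.6,-.28,-.14,.06,.12);rect(e[e[:,2]>.095],'eye')
c=proj(p,[.484,-.038,.074]).astype(int); print(c)
c2=proj(p,[.512,-.205,.08]).astype(int); print(c2)
a=p['color'][c[1]-40:c[1]+40,c[0]-60:c[0]+60,::-1]; b=p['color'][max(0,c2[1]-40):c2[1]+40,max(0,c2[0]-60):max(0,c2[0]-60)+120,::-1]
cv2.imwrite('pics/e.png',np.vstack([cv2.resize(i,(600,300 if 1 else 0),interpolation=cv2.INTER_CUBIC) if 0 else cv2.resize(i,(432,288),interpolation=cv2.INTER_CUBIC) for i in (a,b)]))
```

```text
8.2833 [ 0.44410018 -0.06410674  0.23219365] [1.64866346e-01 3.13313615e+00 2.49183138e-04]
pt axle_hole [348.6 207.5] 0.89 [ 0.4861 -0.0374  0.0566] [ 0.4793 -0.0388  0.074 ]
pt axle_hole [447.4  85. ] 0.67 [0.367  0.0888 0.008 ] [0.367  0.0629 0.074 ]
pt hub_face [350.5 215.8] 0.91 [ 0.489  -0.038   0.0741] [ 0.4889 -0.0375  0.074 ]
pt clip_eye [455.1 188.8] 0.9 [0.4955 0.1051 0.0015] [0.4703 0.0733 0.074 ]
pt clip_eye [195.  263.1] 0.79 [ 0.5098 -0.1989  0.1083] [ 0.5276 -0.2168  0.074 ]
pt r_clip [216.  233.5] 0.9 [ 0.5067 -0.1975  0.0458] [ 0.4941 -0.1854  0.074 ]
pt r_clip [461.8 242.9] 0.75 [0.5716 0.1142 0.0064] [0.5341 0.0827 0.074 ]
pt cart_sill [342.7 230. ] 0.72 [ 0.5033 -0.0469  0.0776] [ 0.5046 -0.0472  0.074 ]
tyretop 1279 [520.6 -44.5] [74.  43.1] 85.5 [ 0.498 -0.083  0.1  ] [ 0.54  -0.007  0.115]
axle 444 [477.7 -39.9] [28.7 24.3] 86.3 [ 0.465 -0.055  0.066] [ 0.489 -0.025  0.078]
eye 315 [ 509.2 -203.5] [11.6 26.8] 11.4 [ 0.502 -0.217  0.095] [ 0.516 -0.19   0.111]
[349 211]
[200 252]
```

View pics/e.png

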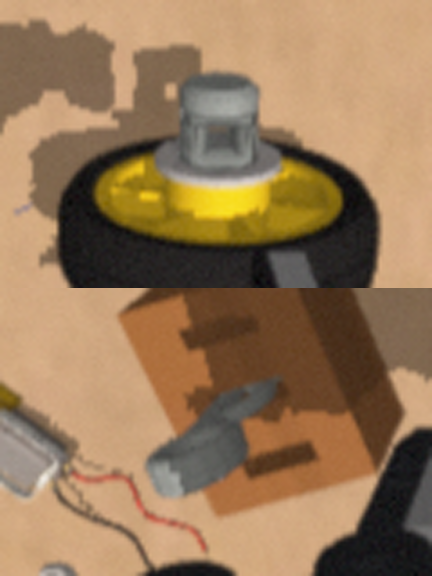

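The crop shows the wheel fully home and the cross hole clear at about (349,210). The clip stands upright in the middle slot with its bow toward +y. I turn now and go over the clip.

Emit:
move_arm:
  moves:
    - {"tx":0,"ty":0,"tz":0,"turn":0.115}
    - {"tx":0,"ty":0,"tz":0,"turn":0.115}
    - {"tx":0,"ty":0,"tz":0,"turn":0.115}
    - {"tx":0,"ty":0,"tz":0,"turn":0.115}
    - {"tx":0,"ty":0,"tz":0,"turn":0.115}
    - {"tx":0,"ty":0,"tz":0,"turn":0.115}
    - {"tx":0,"ty":0,"tz":0,"turn":0.115}
    - {"tx":0,"ty":0,"tz":0,"turn":0.115}
    - {"tx":0,"ty":0,"tz":0,"turn":0.115}
    - {"tx":0,"ty":0,"tz":0,"turn":0.115}
    - {"tx":0,"ty":0,"tz":0,"turn":0.115}

```text
time_s: 9.45
tool_pos: [0.4424, -0.0635, 0.2304]
eef_rot: [-1.992, -2.428, 0.003]
wrist_force: [-0.4, -0.1, -0.1]
finger_gap: 0.0397
finger_force: 0.0
```

Emit:
move_arm:
  moves:
    - {"tx":-0.03,"ty":0.007,"tz":0,"turn":0}
    - {"tx":-0.03,"ty":0.007,"tz":0,"turn":0}
    - {"tx":-0.03,"ty":0.007,"tz":0,"turn":0}
    - {"tx":-0.03,"ty":0.007,"tz":0,"turn":0}
    - {"tx":-0.03,"ty":0.008,"tz":0,"turn":0}
    - {"tx":0,"ty":0,"tz":0.03,"turn":0}
    - {"tx":0,"ty":0,"tz":0.03,"turn":0}
    - {"tx":0,"ty":0,"tz":0,"turn":0}
    - {"tx":0,"ty":0,"tz":0,"turn":0}

```text
time_s: 10.2
tool_pos: [0.5065, -0.2026, 0.1693]
eef_rot: [-1.983, -2.43, 0.004]
wrist_force: [-0.0, 0.3, -0.2]
finger_gap: 0.0403
finger_force: 0.0
```

Run:
```python
from h import *
p=snap('wrist'); s=readout.sense(); print(s['time_s'],s['tool_pos'],s['eef_rot'],s['q'].round(2))
for t in ['clip_eye','r_clip']:
    for d in vision.spot_point(t,'wrist')[:3]: print('pt',t,np.round(d['uv'],1),round(d['confidence'],2),at(p,d['uv'],1))
C=cloud(p);z=p['range_z']
def sel(x0,x1,y0,y1,z0,z1): return C[(z>0)&(C[...,0]>x0)&(C[...,0]<x1)&(C[...,1]>y0)&(C[...,1]<y1)&(C[...,2]>z0)&(C[...,2]<z1)]
e=sel(.48,.54,-.24,-.17,.055,.115)
for lo,hi in((.055,.075),(.075,.09),(.09,.105),(.1,.115)):
    q=e[(e[:,2]>lo)&(e[:,2]<hi)]
    if len(q)>5:
        r=cv2.minAreaRect((q[:,:2]*1000).astype(np.float32)); print(lo,len(q),np.round(r[0],1),np.round(r[1],1),round(r[2],1),q.min(0).round(3),q.max(0).round(3))
save(p,'f.png')
```

```text
10.25 [ 0.50778338 -0.20307227  0.17081974] [-1.98448064e+00 -2.43304536e+00  1.73246308e-03] [-0.03  0.49  0.44  2.07 -0.34  0.65  0.84]
pt clip_eye [325.9 211.8] 0.61 [ 0.5091 -0.202   0.1097]
pt r_clip [385.3  13. ] 0.71 [ 0.518  -0.0702  0.1033]
pt r_clip [330.5 195.9] 0.67 [ 0.51   -0.1918  0.1018]
0.055 19 [ 512.3 -198.6] [4.5 2.5] 5.9 [ 0.51  -0.2    0.056] [ 0.515 -0.197  0.061]
0.09 156 [ 510.3 -203.5] [11.2 26.5] 13.8 [ 0.503 -0.217  0.091] [ 0.519 -0.19   0.105]
0.1 498 [ 510.  -203.7] [11.8 26.3] 14.1 [ 0.503 -0.217  0.1  ] [ 0.519 -0.191  0.111]
```

View pics/f.png

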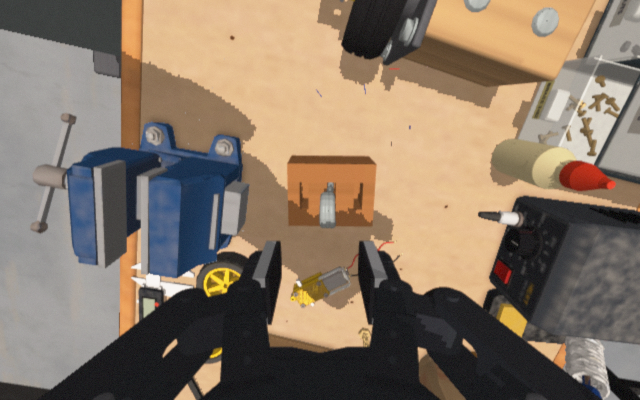

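The view shows the clip's eye at (327,208) centred between the open fingers, and the vise to the left is clear of them. Next I descend and grip.

Emit:
move_arm:
  moves:
    - {"tx":0,"ty":0.002,"tz":0.03,"turn":-0.02}
    - {"tx":0,"ty":0,"tz":0.03,"turn":0}
    - {"tx":0,"ty":0,"tz":0.025,"turn":0}
    - {"tx":0,"ty":0,"tz":0,"turn":0}
    - {"tx":0,"ty":0,"tz":0,"turn":0}

```text
time_s: 10.77
tool_pos: [0.5103, -0.2029, 0.0869]
eef_rot: [-1.961, -2.454, -0.0]
wrist_force: [-0.5, 0.2, 0.1]
finger_gap: 0.04
finger_force: 0.0
```

Emit:
move_arm:
  moves:
    - {"tx":0,"ty":0,"tz":0,"turn":0}
    - {"tx":0,"ty":0,"tz":0,"turn":0}
    - {"tx":0,"ty":0,"tz":0,"turn":0}
    - {"tx":0,"ty":0,"tz":0,"turn":0}
    - {"tx":0,"ty":0,"tz":0,"turn":0}
    - {"tx":0,"ty":0,"tz":0,"turn":0}
  jaw: 0.005
  squeeze: 40

```text
time_s: 11.27
tool_pos: [0.5133, -0.2035, 0.0883]
eef_rot: [1.957, 2.45, 0.004]
wrist_force: [3.0, 1.2, 7.5]
finger_gap: 0.0118
finger_force: 39.5
```

Emit:
move_arm:
  moves:
    - {"tx":0,"ty":0,"tz":-0.01,"turn":0}
    - {"tx":0,"ty":0,"tz":-0.015,"turn":0}
    - {"tx":0,"ty":0,"tz":-0.03,"turn":0}
    - {"tx":0,"ty":0,"tz":-0.03,"turn":0}
    - {"tx":0,"ty":0,"tz":-0.03,"turn":0}
    - {"tx":0,"ty":0,"tz":-0.03,"turn":0}
    - {"tx":0,"ty":0,"tz":0,"turn":0}
    - {"tx":0,"ty":0,"tz":0,"turn":0}

```text
time_s: 11.93
tool_pos: [0.5098, -0.2035, 0.233]
eef_rot: [1.961, 2.452, 0.001]
wrist_force: [-0.1, 0.5, -0.9]
finger_gap: 0.012
finger_force: 40.7
```

```bash
cat > clip.py <<'E'
from h import *
from mpl import *
E
rm clip.py
python3 - <<'E'
from h import *
s=readout.sense(); print(s['time_s'],s['tool_pos'],s['eef_rot'],s['finger_gap'])
ims=[]
W=np.eye(4); W[:3,:3]=Ro.from_rotvec(s['eef_rot']).as_matrix(); W[:3,3]=s['tool_pos']
for n in('wrist','side','scene'):
    p=snap(n)
    for t in ['clip_eye','r_clip','clip_seat']:
        for d in vision.spot_point(t,n)[:2]: print(n,'pt',t,np.round(d['uv'],1),round(d['confidence'],2),at(p,d['uv'],1))
    C=cloud(p); L=(C-W[:3,3])@W[:3,:3]
    m=(p['range_z']>0)&(L[...,2]>.008)&(L[...,2]<.09)&(abs(L[...,0])<.05)&(abs(L[...,1])<.03)
    q=L[m]; print(n,len(q))
    for a in np.arange(.008,.09,.01):
        k=q[(q[:,2]>a)&(q[:,2]<a+.01)]
        if len(k): print(round(a,3),len(k),k.min(0).round(4)[:2],k.max(0).round(4)[:2],np.median(k,0).round(4)[:2])
    c=proj(p,W[:3,3]-[0,0,.03]).astype(int); x0=np.clip(c[0]-40,0,560);y0=np.clip(c[1]-40,0,320)
    ims.append(cv2.resize(p['color'][y0:y0+80,x0:x0+80,::-1],(260,260),interpolation=cv2.INTER_CUBIC)); print(x0,y0)
cv2.imwrite('pics/g.png',np.hstack(ims))
E
```

```text
11.9333 [ 0.5098292  -0.20345889  0.23301985] [1.96095760e+00 2.45211660e+00 1.47003166e-03] 0.012042779240556998
wrist pt clip_eye [319.6 263.1] 0.78 [ 0.5075 -0.1994  0.2527]
wrist pt r_clip [325.1 222.1] 0.69 [ 0.5108 -0.1996  0.2012]
wrist pt clip_seat [320.5 242. ] 0.68 [ 0.5058 -0.1924  0.2455]
wrist pt clip_seat [322.7 174.8] 0.46 [ 0.5142 -0.211   0.0236]
wrist 230
0.018 62 [-0.0004 -0.0039] [0.0042 0.0017] [ 0.0018 -0.0011]
0.028 85 [ 0.0006 -0.0039] [0.006  0.0018] [ 0.0046 -0.0008]
0.038 11 [ 0.0035 -0.0033] [0.0056 0.0019] [ 0.0047 -0.0007]
0.048 37 [-0.0019 -0.0035] [0.0025 0.0022] [0.0007 0.    ]
0.058 35 [ 0.0006 -0.0028] [0.0042 0.0022] [ 0.0029 -0.0007]
282 188
side pt clip_eye [371.  227.7] 0.54 [ 0.5018 -0.2172  0.2496]
side pt clip_eye [305.1 228.1] 0.47 [0.4972 0.1093 0.0071]
side pt r_clip [370.9 269. ] 0.55 [ 0.5947 -0.0923 -0.0014]
side pt r_clip [326.8 222.7] 0.49 [0.5643 0.1133 0.003 ]
side pt clip_seat [315.9 223.7] 0.59 [0.5335 0.1131 0.0065]
side 175
0.008 28 [-0.0147 -0.0045] [0.0007 0.0032] [-0.0113 -0.0013]
0.018 30 [-0.0151 -0.0038] [0.0002 0.0005] [-
[... 492 characters left out ...]
5012 0.105  0.0114]
scene pt r_clip [294.1 209.4] 0.67 [0.5725 0.1246 0.001 ]
scene pt r_clip [359.1 111.9] 0.59 [ 0.5603 -0.3654  0.0017]
scene pt clip_seat [359.7 100.3] 0.6 [ 0.51   -0.2033  0.1998]
scene pt clip_seat [304.9 209.2] 0.47 [0.5419 0.1087 0.0032]
scene 31
0.008 1 [ 0.0051 -0.0011] [ 0.0051 -0.0011] [ 0.0051 -0.0011]
0.018 6 [-0.0036 -0.0034] [0.0049 0.0022] [ 0.0007 -0.0002]
0.028 7 [-0.0098 -0.0033] [0.0083 0.0006] [ 0.0022 -0.0019]
0.038 5 [-0.0008 -0.003 ] [0.0099 0.002 ] [ 0.008 -0.001]
0.048 5 [-0.0068 -0.0029] [0.0043 0.0017] [ 0.0024 -0.0015]
0.058 6 [-0.0122 -0.0029] [0.0073 0.0008] [ 0.0024 -0.0013]
0.068 1 [-0.0036 -0.0025] [-0.0036 -0.0025] [-0.0036 -0.0025]
320 59
```

View pics/g.png

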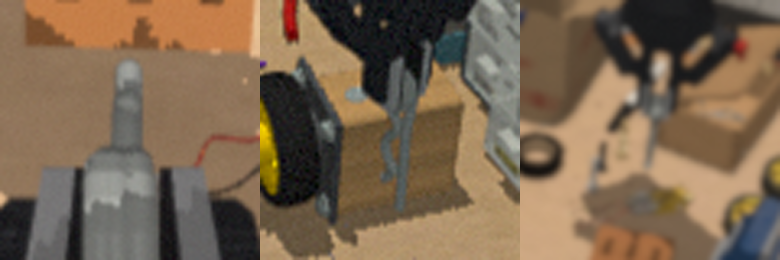

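The crops show the clip held by the eye. In the side crop (middle) the straight leg is on the -y side at px (370,265) and the bow is on the +y side. In tool axes the leg is at about (-12,-1) mm, with its tip about 77 mm below the TCP.

Emit:
move_arm:
  moves:
    - {"tx":0,"ty":0,"tz":0,"turn":0.107}
    - {"tx":0,"ty":0,"tz":0,"turn":0.106}
    - {"tx":0,"ty":0,"tz":0,"turn":0.106}
    - {"tx":0.029,"ty":-0.007,"tz":0,"turn":0}
    - {"tx":0.029,"ty":-0.007,"tz":0,"turn":0}
    - {"tx":0.029,"ty":-0.007,"tz":0,"turn":0}
    - {"tx":0.029,"ty":-0.007,"tz":0,"turn":0}
    - {"tx":0.029,"ty":-0.007,"tz":0,"turn":0}
    - {"tx":0.029,"ty":-0.006,"tz":0,"turn":0}
    - {"tx":0,"ty":0,"tz":0.022,"turn":0}
    - {"tx":0,"ty":0,"tz":0.022,"turn":0}
    - {"tx":0,"ty":0,"tz":0,"turn":0}

```text
time_s: 13.53
tool_pos: [0.4838, -0.0244, 0.1847]
eef_rot: [-2.321, -2.111, 0.008]
wrist_force: [-0.2, -0.2, -0.8]
finger_gap: 0.0119
finger_force: 40.7
```

Emit:
move_arm:
  moves:
    - {"tx":0,"ty":0,"tz":0,"turn":0}
    - {"tx":0,"ty":0,"tz":0,"turn":0}
    - {"tx":0,"ty":0,"tz":0,"turn":0}

```text
time_s: 13.78
tool_pos: [0.4872, -0.0267, 0.1884]
eef_rot: [2.327, 2.108, 0.003]
wrist_force: [0.8, -0.3, 0.1]
finger_gap: 0.0115
finger_force: 40.7
```

Run:
```python
from h import *
s=readout.sense(); print(s['time_s'],s['tool_pos'],s['eef_rot'],s['finger_gap'])
ims=[]
W=np.eye(4); W[:3,:3]=Ro.from_rotvec(s['eef_rot']).as_matrix(); W[:3,3]=s['tool_pos']
print('leg pred',(W@[-.012,-.001,.077,1])[:3].round(4))
for n in('wrist','side','scene'):
    p=snap(n)
    for t in ['axle_hole','r_clip','clip_eye']:
        for d in vision.spot_point(t,n)[:2]: print(n,t,np.round(d['uv'],1),round(d['confidence'],2),'z62',ray_at(p,d['uv'],2,.062).round(4),'z=tip',ray_at(p,d['uv'],2,W[2,3]-.077).round(4))
    C=cloud(p);z=p['range_z']; k=C[(z>0)&(C[...,0]>.46)&(C[...,0]<.496)&(C[...,1]>-.06)&(C[...,1]<-.016)&(C[...,2]>.064)&(C[...,2]<.08)]
    if len(k)>5: print('axle',len(k),k.min(0).round(4),k.max(0).round(4))
    k=C[(z>0)&(C[...,0]>.46)&(C[...,0]<.51)&(C[...,1]>-.065)&(C[...,1]<.01)&(C[...,2]>W[2,3]-.08)&(C[...,2]<W[2,3]-.03)]
    k=(k-W[:3,3])@W[:3,:3]
    if len(k)>5: 
        for a in (.03,.04,.05,.06,.07):
            j=k[(k[:,2]>a)&(k[:,2]<a+.01)]
            if len(j): print('clip',a,len(j),j.min(0).round(4),j.max(0).round(4))
    c=proj(p,[.484,-.04,.085]).astype(int); r=40 if n!='wrist' else 60; x0=np.clip(c[0]-r,0,640-2*r);y0=np.clip(c[1]-r,0,400-2*r)
    ims.append(cv2.resize(p['color'][y0:y0+2*r,x0:x0+2*r,::-1],(266,266),interpolation=cv2.INTER_CUBIC)); print(x0,y0, 'mouth',proj(p,[.4835,-.038,.074]).round(1))
cv2.imwrite('pics/i.png',np.hstack(ims))
```

```text
13.7833 [ 0.48715281 -0.02667741  0.18840834] [2.32684579 2.10844381 0.0025186 ] 0.011505236038133209
leg pred [ 0.4852 -0.0385  0.1114]
wrist axle_hole [317.7 199.6] 0.69 z62 [ 0.4832 -0.0391  0.062 ] z=tip [ 0.485  -0.0231  0.1114]
wrist r_clip [321.9 221.3] 0.96 z62 [ 0.485  -0.0613  0.062 ] z=tip [ 0.4865 -0.0413  0.1114]
wrist r_clip [398.2  19.4] 0.93 z62 [0.5614 0.1037 0.062 ] z=tip [0.5489 0.0936 0.1114]
wrist clip_eye [312.9  45.1] 0.9 z62 [0.4924 0.092  0.062 ] z=tip [0.4925 0.084  0.1114]
wrist clip_eye [320.4 263.6] 0.56 z62 [ 0.4791 -0.1068  0.062 ] z=tip [ 0.4817 -0.0784  0.1114]
axle 708 [ 0.4664 -0.0537  0.064 ] [ 0.496  -0.0185  0.08  ]
clip 0.03 65 [ 0.0016 -0.0034  0.0302] [0.0055 0.0023 0.0398]
clip 0.04 7 [ 0.0028 -0.0029  0.0402] [0.0048 0.0024 0.0435]
clip 0.05 58 [-0.0022 -0.003   0.0542] [0.0034 0.0027 0.0599]
clip 0.06 13 [ 0.0009 -0.0023  0.0601] [0.004  0.0027 0.0625]
clip 0.07 476 [-0.0321  0.0147  0.0742] [0.0104 0.025  0.08  ]
258 148 mouth [317.9 202.5]
side axle_hole [320.6 246.5] 0.47 z62 [ 0.4842 -0.0348  0.062 ] z=tip [ 0.4629 -0.0856  0.1114]
side
[... 1096 characters left out ...]
[0.4539 0.3125 0.1114]
scene r_clip [342.7 161.1] 0.49 z62 [ 0.5001 -0.0693  0.062 ] z=tip [ 0.4853 -0.0273  0.1114]
scene clip_eye [320.5 213.2] 0.59 z62 [0.4771 0.1417 0.062 ] z=tip [0.4635 0.1736 0.1114]
scene clip_eye [342.2 141.2] 0.43 z62 [ 0.5362 -0.1479  0.062 ] z=tip [ 0.5197 -0.1022  0.1114]
axle 67 [ 0.4663 -0.0481  0.0642] [ 0.4945 -0.0168  0.079 ]
clip 0.03 7 [-0.0121 -0.0036  0.0328] [0.0076 0.0007 0.04  ]
clip 0.04 10 [-0.0097 -0.004   0.0412] [ 0.0063 -0.0001  0.0499]
clip 0.05 7 [-0.0095 -0.0045  0.0529] [0.0038 0.0015 0.0596]
clip 0.06 7 [-0.0108 -0.0043  0.06  ] [0.006  0.0011 0.0673]
clip 0.07 19 [-0.0194 -0.0028  0.0704] [0.0147 0.0247 0.0798]
304 124 mouth [343.8 167.1]
```

View pics/i.png

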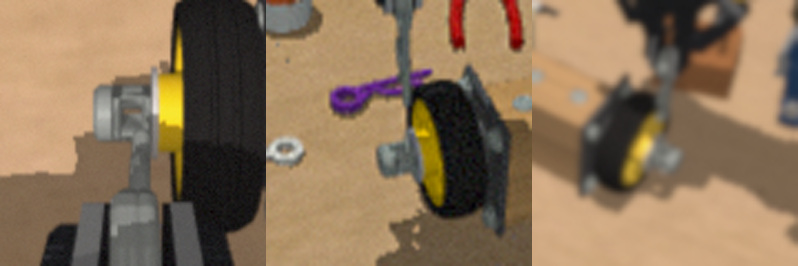

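The crops show the leg lined up over the hole: in the wrist view the leg points at the hole near (318,202), and in the side view it stands above the axle near (321,244). I shift -2 mm along the tool's y and descend.

Emit:
move_arm:
  moves:
    - {"tx":0,"ty":-0.002,"tz":0.01,"turn":0}
    - {"tx":0,"ty":0,"tz":0.012,"turn":0}
    - {"tx":0,"ty":0,"tz":0.01,"turn":0}
    - {"tx":0,"ty":0,"tz":0,"turn":0}
    - {"tx":0,"ty":0,"tz":0,"turn":0}
    - {"tx":0,"ty":0,"tz":0,"turn":0}

```text
time_s: 14.88
tool_pos: [0.4842, -0.0258, 0.1552]
eef_rot: [2.327, 2.111, -0.0]
wrist_force: [-0.3, -0.9, -1.0]
finger_gap: 0.0114
finger_force: 40.7
```

Run:
```python
from h import *
ims=[];s=readout.sense(); print(s['time_s'],s['tool_pos'],s['eef_rot'])
W=np.eye(4); W[:3,:3]=Ro.from_rotvec(s['eef_rot']).as_matrix(); W[:3,3]=s['tool_pos']
print('tip',(W@[-.012,-.0003,.077,1])[:3].round(4))
for n,r in(('wrist',36),('side',24)):
    p=snap(n); c=proj(p,[.484,-.038,.078]).astype(int)
    x0=c[0]-r;y0=c[1]-r; ims.append(cv2.resize(p['color'][y0:y0+2*r,x0:x0+2*r,::-1],(390,390),interpolation=cv2.INTER_CUBIC)); print(x0,y0)
cv2.imwrite('pics/j.png',np.hstack(ims))
```

```text
14.8833 [ 0.48424832 -0.02584692  0.15522694] [ 2.32668284e+00  2.11088091e+00 -3.76007792e-04]
tip [ 0.4828 -0.0378  0.0782]
286 182
297 218
```

View pics/j.png

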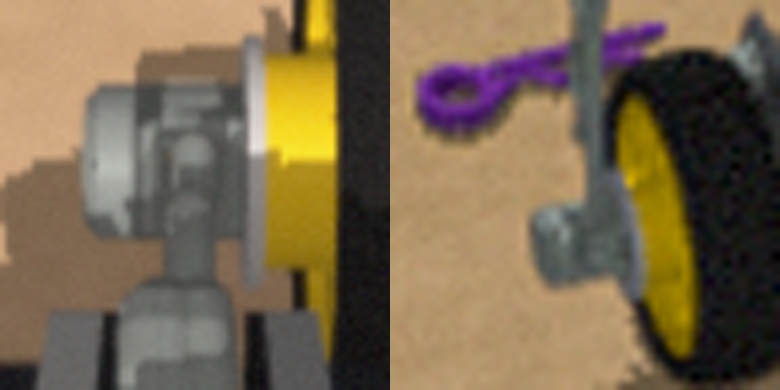

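The wrist crop shows the clip centred over the hole: it is at crop x≈190, and two thirds of the way from the axle end (85) to the washer (245) is 192. I continue down slowly.

Emit:
move_arm:
  moves:
    - {"tx":0,"ty":0,"tz":0.004,"turn":0}
    - {"tx":0,"ty":0,"tz":0.004,"turn":0}
    - {"tx":0,"ty":0,"tz":0.003,"turn":0}
    - {"tx":0,"ty":0,"tz":0,"turn":0}
    - {"tx":0,"ty":0,"tz":0,"turn":0}

```text
time_s: 15.4
tool_pos: [0.4839, -0.0252, 0.144]
eef_rot: [-2.325, -2.111, 0.0]
wrist_force: [-0.0, 2.0, -0.9]
finger_gap: 0.0113
finger_force: 40.7
```

Emit:
move_arm:
  moves:
    - {"tx":0,"ty":0,"tz":0.003,"turn":0}
    - {"tx":0,"ty":0,"tz":0.003,"turn":0}
    - {"tx":0,"ty":0,"tz":0,"turn":0}
    - {"tx":0,"ty":0,"tz":0,"turn":0}

```text
time_s: 15.73
tool_pos: [0.484, -0.0253, 0.1381]
eef_rot: [-2.326, -2.111, 0.0]
wrist_force: [0.7, 1.5, -0.5]
finger_gap: 0.0117
finger_force: 40.7
```

Emit:
move_arm:
  moves:
    - {"tx":0,"ty":0,"tz":0.003,"turn":0}
    - {"tx":0,"ty":0,"tz":0.003,"turn":0}
    - {"tx":0,"ty":0,"tz":0,"turn":0}
    - {"tx":0,"ty":0,"tz":0,"turn":0}

```text
time_s: 16.07
tool_pos: [0.484, -0.0255, 0.1321]
eef_rot: [-2.326, -2.111, 0.0]
wrist_force: [0.9, 2.2, -2.2]
finger_gap: 0.0115
finger_force: 40.5
```

Emit:
move_arm:
  moves:
    - {"tx":0,"ty":0,"tz":0.002,"turn":0}
    - {"tx":0,"ty":0,"tz":0.002,"turn":0}
    - {"tx":0,"ty":0,"tz":0,"turn":0}
    - {"tx":0,"ty":0,"tz":0,"turn":0}

```text
time_s: 16.4
tool_pos: [0.4844, -0.025, 0.1283]
eef_rot: [-2.326, -2.111, -0.001]
wrist_force: [-0.6, 4.3, 1.1]
finger_gap: 0.0118
finger_force: 40.8
```

Emit:
move_arm:
  moves:
    - {"tx":0,"ty":0,"tz":0.001,"turn":0}
    - {"tx":0,"ty":0,"tz":0,"turn":0}
    - {"tx":0,"ty":0,"tz":0,"turn":0}

```text
time_s: 16.65
tool_pos: [0.4845, -0.0252, 0.1274]
eef_rot: [-2.326, -2.111, -0.001]
wrist_force: [0.4, 5.4, 4.9]
finger_gap: 0.0119
finger_force: 41.1
```

Emit:
move_arm:
  moves:
    - {"tx":0,"ty":0,"tz":0,"turn":0}
    - {"tx":0,"ty":0,"tz":0,"turn":0}
    - {"tx":0,"ty":0,"tz":0,"turn":0}
    - {"tx":0,"ty":0,"tz":0,"turn":0}
  jaw: 0.03

```text
time_s: 16.98
tool_pos: [0.4838, -0.0268, 0.1272]
eef_rot: [2.327, 2.109, -0.002]
wrist_force: [-0.4, 0.3, 0.4]
finger_gap: 0.0299
finger_force: 0.0
```

Emit:
move_arm:
  moves:
    - {"tx":0,"ty":0,"tz":-0.01,"turn":0}
    - {"tx":0,"ty":0,"tz":-0.02,"turn":0}
    - {"tx":0,"ty":0,"tz":-0.03,"turn":0}
    - {"tx":0,"ty":0,"tz":0,"turn":0}
    - {"tx":0,"ty":0,"tz":0,"turn":0}
    - {"tx":0,"ty":0,"tz":0,"turn":0}

```text
time_s: 17.48
tool_pos: [0.484, -0.0257, 0.1875]
eef_rot: [2.326, 2.111, 0.0]
wrist_force: [0.4, 0.5, 0.0]
finger_gap: 0.0299
finger_force: 0.0
```

```bash
cat > eye.py <<'E'
from h import *
s=readout.sense(); print(s['time_s'],s['tool_pos'])
for n in('wrist','side','scene'):
    p=snap(n)
    for t in ['clip_eye']:
        for d in vision.spot_point(t,n)[:3]: print(n,t,np.round(d['uv'],1),round(d['confidence'],2),at(p,d['uv'],1))
    C=cloud(p);z=p['range_z']; k=C[(z>0)&(C[...,0]>.46)&(C[...,0]<.506)&(C[...,1]>-.06)&(C[...,1]<.01)&(C[...,2]>.090)&(C[...,2]<.155)]
    k=k[(k[:,2]>.118)|(k[:,0]<.493)]
    for a in np.arange(.09,.155,.01):
        j=k[(k[:,2]>a)&(k[:,2]<a+.01)]
        if len(j): print(round(a,3),len(j),j.min(0).round(4),j.max(0).round(4))
E
python3 eye.py
```

```text
17.4833 [ 0.483953   -0.0256725   0.18753502]
wrist clip_eye [311.7  48.9] 0.86 [0.4872 0.0992 0.0015]
wrist clip_eye [305.1 200.8] 0.72 [ 0.4748 -0.0104  0.1472]
0.09 43 [ 0.4796 -0.0327  0.0902] [ 0.4839 -0.0133  0.0999]
0.1 51 [ 0.4784 -0.0313  0.1002] [ 0.4824 -0.0146  0.1098]
0.11 21 [ 0.4784 -0.0296  0.1105] [ 0.4804 -0.0174  0.1196]
0.12 64 [ 0.4779 -0.025   0.1209] [ 0.481  -0.004   0.1295]
0.13 110 [ 0.4695 -0.0252  0.1301] [0.4806 0.0014 0.1399]
0.14 595 [ 0.467  -0.0247  0.14  ] [ 4.800e-01 -1.000e-04  1.493e-01]
side clip_eye [306.  233.4] 0.62 [0.4925 0.0884 0.0059]
side clip_eye [312.  218.5] 0.51 [ 0.471  -0.0203  0.1405]
0.09 10 [ 0.4767 -0.0352  0.0912] [ 0.4824 -0.017   0.0997]
0.1 11 [ 0.4756 -0.0337  0.1002] [ 0.4812 -0.0236  0.1095]
0.11 16 [ 0.475  -0.0326  0.1104] [ 0.4804 -0.0152  0.1185]
0.12 18 [ 0.4705 -0.0292  0.1201] [ 0.4805 -0.0043  0.1289]
0.13 26 [ 0.4688 -0.0292  0.1304] [ 0.4816 -0.0026  0.1397]
0.14 33 [ 0.4683 -0.0249  0.1402] [ 0.4805 -0.0056  0.148 ]
scene clip_eye [318.9 211.8] 0.6 [0.499  0.1019 0.0034]
scene clip_eye [343.7 161.9] 0.55 [ 0.4721 -0.0008  0.141 ]
scene clip_eye [327.8 176.7] 0.18 [0.5139 0.0102 0.0623]
0.09 6 [ 0.4767 -0.0279  0.0931] [ 0.4826 -0.0095  0.0982]
0.1 3 [ 0.4762 -0.0172  0.1006] [ 0.481  -0.013   0.1043]
0.12 8 [ 0.4698 -0.0208  0.1204] [0.4756 0.0032 0.1297]
0.13 9 [ 0.4694 -0.0186  0.1314] [0.4807 0.0037 0.1385]
0.14 26 [ 0.468  -0.0193  0.1402] [0.4796 0.0049 0.1485]
```

The clip stands alone, leaning about 11°, with its eye at about (0.474,-0.013) and the top at z 0.149. I close the fingers and press.

Emit:
move_arm:
  moves:
    - {"tx":0.007,"ty":-0.006,"tz":0,"turn":0}
    - {"tx":0,"ty":0,"tz":0,"turn":0}
    - {"tx":0,"ty":0,"tz":0,"turn":0}
    - {"tx":0,"ty":0,"tz":0,"turn":0}
    - {"tx":0,"ty":0,"tz":0.015,"turn":0}
    - {"tx":0,"ty":0,"tz":0.015,"turn":0}
    - {"tx":0,"ty":0,"tz":0,"turn":0}
    - {"tx":0,"ty":0,"tz":0,"turn":0}
  jaw: 0

```text
time_s: 18.45
tool_pos: [0.4785, -0.0183, 0.157]
eef_rot: [-2.326, -2.11, 0.002]
wrist_force: [0.2, -0.0, -0.7]
finger_gap: -0.0002
finger_force: 0.0
```

Emit:
move_arm:
  moves:
    - {"tx":0,"ty":0,"tz":0.003,"turn":0}
    - {"tx":0,"ty":0,"tz":0.003,"turn":0}
    - {"tx":0,"ty":0,"tz":0,"turn":0}
    - {"tx":0,"ty":0,"tz":0,"turn":0}

```text
time_s: 18.78
tool_pos: [0.479, -0.0181, 0.1515]
eef_rot: [2.326, 2.111, 0.001]
wrist_force: [0.1, -0.5, 0.9]
finger_gap: 0.0004
finger_force: 0.0
```

Emit:
move_arm:
  moves:
    - {"tx":0,"ty":0,"tz":0.002,"turn":0}
    - {"tx":0,"ty":0,"tz":0.002,"turn":0}
    - {"tx":0,"ty":0,"tz":0,"turn":0}
    - {"tx":0,"ty":0,"tz":0,"turn":0}

```text
time_s: 19.12
tool_pos: [0.4788, -0.0181, 0.1473]
eef_rot: [-2.326, -2.111, 0.0]
wrist_force: [0.3, 1.0, -0.4]
finger_gap: -0.0
finger_force: 0.0
```

Emit:
move_arm:
  moves:
    - {"tx":0,"ty":0,"tz":0.002,"turn":0}
    - {"tx":0,"ty":0,"tz":0.002,"turn":0}
    - {"tx":0,"ty":0,"tz":0,"turn":0}
    - {"tx":0,"ty":0,"tz":0,"turn":0}

```text
time_s: 19.45
tool_pos: [0.4795, -0.0182, 0.1435]
eef_rot: [2.326, 2.111, 0.001]
wrist_force: [-0.4, 0.4, 1.4]
finger_gap: 0.0001
finger_force: 1.2
```

Emit:
move_arm:
  moves:
    - {"tx":0,"ty":0,"tz":0.002,"turn":0}
    - {"tx":0,"ty":0,"tz":0,"turn":0}
    - {"tx":0,"ty":0,"tz":0,"turn":0}

```text
time_s: 19.7
tool_pos: [0.4797, -0.0181, 0.1417]
eef_rot: [2.326, 2.111, 0.002]
wrist_force: [1.8, 0.4, 3.6]
finger_gap: -0.0001
finger_force: 2.1
```

```bash
python3 eye.py | grep -v clip_eye
```

```text
19.7 [ 0.47972832 -0.01811591  0.14165518]
0.09 81 [ 0.4794 -0.0312  0.0901] [ 0.4835 -0.0122  0.1   ]
0.1 33 [ 0.4793 -0.0293  0.1004] [ 0.4816 -0.0174  0.1092]
0.11 13 [ 0.4795 -0.0176  0.1185] [ 0.4809 -0.0089  0.1198]
0.12 87 [ 0.4706 -0.0205  0.12  ] [0.4813 0.0012 0.1298]
0.13 369 [ 0.4676 -0.0168  0.13  ] [0.4809 0.0013 0.14  ]
0.14 353 [ 0.468 -0.016  0.14 ] [ 0.4902 -0.0032  0.15  ]
0.15 241 [ 0.4658 -0.0141  0.15  ] [ 0.4923 -0.0073  0.155 ]
0.09 12 [ 0.4771 -0.0355  0.0907] [ 0.4818 -0.0204  0.0998]
0.1 11 [ 0.4757 -0.0317  0.1003] [ 0.4821 -0.0177  0.1097]
0.11 16 [ 0.4727 -0.0309  0.1101] [ 0.48   -0.0073  0.1192]
0.12 26 [ 0.4697 -0.029   0.1202] [ 0.4817 -0.0033  0.1296]
0.13 24 [ 0.4688 -0.0278  0.1315] [ 0.48   -0.0089  0.1396]
0.14 19 [ 0.4694 -0.0324  0.1407] [ 0.4911 -0.0212  0.1498]
0.15 21 [ 0.4659 -0.0319  0.1503] [ 0.49   -0.0136  0.1548]
0.09 8 [ 0.476  -0.0258  0.0901] [ 0.4818 -0.0101  0.0979]
0.11 2 [ 0.471  -0.0165  0.1153] [ 0.4735 -0.0103  0.1184]
0.12 11 [ 0.4702 -0.0221  0.1213] [0.4791 0.0039 0.129 ]
0.13 20 [ 0.4678 -0.0208  0.1302] [0.4796 0.0039 0.1397]
0.14 10 [ 0.4697 -0.0127  0.1404] [ 0.4847 -0.005   0.1495]
0.15 14 [ 0.4656 -0.0203  0.1503] [ 0.49   -0.0045  0.1549]
```

Emit:
move_arm:
  moves:
    - {"tx":-0.001,"ty":0.001,"tz":0.002,"turn":0}
    - {"tx":-0.001,"ty":0.001,"tz":0.001,"turn":0}
    - {"tx":0,"ty":0,"tz":0,"turn":0}

```text
time_s: 20.25
tool_pos: [0.4814, -0.0201, 0.1387]
eef_rot: [2.326, 2.111, 0.002]
wrist_force: [1.0, 0.4, 7.4]
finger_gap: 0.0003
finger_force: 3.8
```

Emit:
move_arm:
  moves:
    - {"tx":0,"ty":0,"tz":0.002,"turn":0}
    - {"tx":0,"ty":0,"tz":0.001,"turn":0}
    - {"tx":0,"ty":0,"tz":0,"turn":0}

```text
time_s: 20.5
tool_pos: [0.4809, -0.0203, 0.1353]
eef_rot: [2.326, 2.111, 0.0]
wrist_force: [0.2, 0.2, 3.8]
finger_gap: 0.0001
finger_force: 2.1
```

Emit:
move_arm:
  moves:
    - {"tx":0,"ty":0,"tz":0.002,"turn":0}
    - {"tx":0,"ty":0,"tz":0.001,"turn":0}
    - {"tx":0,"ty":0,"tz":0,"turn":0}

```text
time_s: 20.75
tool_pos: [0.4806, -0.0205, 0.1321]
eef_rot: [2.326, 2.111, -0.001]
wrist_force: [0.3, -0.6, 0.9]
finger_gap: -0.0001
finger_force: 0.5
```

```bash
python3 eye.py | grep -v clip_eye
```

```text
20.75 [ 0.48062134 -0.02052721  0.13214619]
0.09 39 [ 0.4809 -0.0313  0.0904] [ 0.4832 -0.018   0.0995]
0.1 11 [ 0.4803 -0.0283  0.1003] [ 0.4818 -0.0123  0.11  ]
0.11 86 [ 0.472  -0.0225  0.1101] [ 0.4822 -0.001   0.1199]
0.12 360 [ 0.4689 -0.0189  0.1201] [ 0.4818 -0.0013  0.13  ]
0.13 356 [ 0.4691 -0.0187  0.13  ] [ 0.4891 -0.0059  0.14  ]
0.14 515 [ 0.4663 -0.0168  0.14  ] [ 0.4935 -0.0097  0.15  ]
0.15 321 [ 0.4664 -0.017   0.15  ] [ 0.4935 -0.01    0.155 ]
0.09 15 [ 0.4772 -0.0352  0.0902] [ 0.4833 -0.0171  0.0995]
0.1 17 [ 0.4733 -0.0328  0.1004] [ 0.4825 -0.0081  0.1099]
0.11 21 [ 0.471  -0.032   0.1107] [ 0.4821 -0.0058  0.12  ]
0.12 29 [ 0.4709 -0.03    0.1202] [ 0.4825 -0.0072  0.1292]
0.13 17 [ 0.4685 -0.034   0.1313] [ 0.4892 -0.0256  0.1398]
0.14 42 [ 0.4663 -0.0346  0.1402] [ 0.4919 -0.017   0.1494]
0.15 26 [ 0.4659 -0.0345  0.15  ] [ 0.4927 -0.0181  0.1544]
0.09 1 [ 0.4774 -0.0145  0.0927] [ 0.4774 -0.0145  0.0927]
0.1 3 [ 0.4727 -0.0191  0.1067] [ 0.4741 -0.0116  0.1078]
0.11 10 [ 0.4707 -0.0246  0.1122] [0.4784 0.0023 0.1188]
0.12 17 [ 0.4693 -0.0206  0.1219] [0.4803 0.0023 0.1297]
0.13 14 [ 0.469  -0.0156  0.1301] [ 0.4908 -0.0049  0.1397]
0.14 23 [ 0.4655 -0.0231  0.1406] [ 0.4919 -0.0072  0.1499]
0.15 9 [ 0.4655 -0.02    0.1511] [ 0.4862 -0.0075  0.155 ]
```

Emit:
move_arm:
  moves:
    - {"tx":-0.001,"ty":0.001,"tz":0.002,"turn":0}
    - {"tx":0,"ty":0,"tz":0.001,"turn":0}
    - {"tx":0,"ty":0,"tz":0,"turn":0}

```text
time_s: 21.3
tool_pos: [0.4811, -0.0214, 0.1289]
eef_rot: [-2.326, -2.11, 0.001]
wrist_force: [-0.5, 0.3, 0.3]
finger_gap: -0.0001
finger_force: 0.0
```

Emit:
move_arm:
  moves:
    - {"tx":-0.001,"ty":0.001,"tz":0.002,"turn":0}
    - {"tx":0,"ty":0,"tz":0.001,"turn":0}
    - {"tx":0,"ty":0,"tz":0,"turn":0}

```text
time_s: 21.55
tool_pos: [0.4822, -0.0225, 0.1259]
eef_rot: [-2.326, -2.111, 0.001]
wrist_force: [0.6, -1.4, 0.0]
finger_gap: -0.0001
finger_force: 0.0
```

```bash
python3 eye.py | grep -v clip_eye
```

```text
21.55 [ 0.48219165 -0.02246005  0.12592881]
0.09 1 [ 0.482  -0.008   0.0991] [ 0.482  -0.008   0.0991]
0.1 118 [ 0.4757 -0.0104  0.1002] [ 0.4861 -0.006   0.11  ]
0.11 487 [ 0.4735 -0.0214  0.1101] [ 0.4858 -0.007   0.1193]
0.13 357 [ 0.4683 -0.019   0.1304] [ 0.4948 -0.0119  0.14  ]
0.14 602 [ 0.468  -0.0189  0.14  ] [ 0.495  -0.0117  0.15  ]
0.15 361 [ 0.4679 -0.0186  0.1501] [ 0.4951 -0.0117  0.155 ]
0.09 16 [ 0.4767 -0.0364  0.0915] [ 0.4852 -0.0116  0.0997]
0.1 25 [ 0.475  -0.0379  0.1001] [ 0.4862 -0.0091  0.11  ]
0.11 31 [ 0.474  -0.0336  0.1101] [ 0.4865 -0.0121  0.1166]
0.12 3 [ 0.475  -0.0352  0.1279] [ 0.4872 -0.0292  0.1294]
0.13 36 [ 0.4687 -0.0365  0.131 ] [ 0.4943 -0.0267  0.14  ]
0.14 47 [ 0.4685 -0.0386  0.1401] [ 0.4941 -0.0175  0.1494]
0.15 22 [ 0.4685 -0.0358  0.1502] [ 0.4938 -0.0179  0.1546]
0.09 9 [ 0.4754 -0.0268  0.0915] [ 0.4811 -0.008   0.0987]
0.1 8 [ 0.4724 -0.0224  0.1013] [ 0.486  -0.003   0.1098]
0.11 24 [ 0.4732 -0.0262  0.1104] [ 0.4847 -0.0023  0.1193]
0.12 1 [ 0.4758 -0.0123  0.1272] [ 0.4758 -0.0123  0.1272]
0.13 19 [ 0.4669 -0.0264  0.1306] [ 0.4943 -0.0096  0.1394]
0.14 27 [ 0.467  -0.027   0.1403] [ 0.4953 -0.0083  0.1498]
0.15 15 [ 0.4683 -0.0199  0.1501] [ 0.4947 -0.0098  0.1543]
```

The clip has snapped home: the eye's top is at z≈0.119, against 0.120 expected. I'll retreat and check.

Emit:
move_arm:
  moves:
    - {"tx":0,"ty":0,"tz":-0.02,"turn":0}
    - {"tx":0,"ty":0,"tz":-0.04,"turn":0}
    - {"tx":0,"ty":0,"tz":-0.04,"turn":0}
    - {"tx":0,"ty":0,"tz":-0.02,"turn":0}
    - {"tx":0,"ty":0,"tz":0,"turn":0}
    - {"tx":0,"ty":0,"tz":0,"turn":0}

```text
time_s: 22.35
tool_pos: [0.4831, -0.0222, 0.2473]
eef_rot: [2.325, 2.111, 0.004]
wrist_force: [-0.5, 0.4, -0.5]
finger_gap: 0.0001
finger_force: 0.0
```

```bash
python3 eye.py
python3 - <<'E'
from h import *
ims=[]
for n,r in(('wrist',50),('side',32)):
    p=snap(n); c=proj(p,[.484,-.03,.08]).astype(int)
    x0=c[0]-r;y0=max(0,c[1]-r); ims.append(cv2.resize(p['color'][y0:y0+2*r,x0:x0+2*r,::-1],(390,390),interpolation=cv2.INTER_CUBIC))
cv2.imwrite('pics/k.png',np.hstack(ims))
E
```

```text
22.35 [ 0.48313458 -0.02224751  0.24733472]
wrist clip_eye [315.8 186.4] 0.9 [ 0.4789 -0.022   0.1185]
wrist clip_eye [316.6  60.7] 0.69 [0.491  0.0987 0.0013]
wrist clip_eye [326.  181.9] 0.38 [ 0.4885 -0.0311  0.0724]
0.1 32 [ 0.4753 -0.0322  0.1023] [ 0.4859 -0.0062  0.1099]
0.11 308 [ 0.4731 -0.0325  0.1102] [ 0.4857 -0.0072  0.1197]
side clip_eye [318.2 227.6] 0.62 [ 0.4812 -0.0287  0.1142]
0.09 16 [ 0.4769 -0.0373  0.091 ] [ 0.4852 -0.0129  0.0993]
0.1 28 [ 0.4751 -0.0351  0.1005] [ 0.4863 -0.0101  0.1099]
0.11 33 [ 0.4744 -0.0319  0.1102] [ 0.486  -0.0125  0.1173]
scene clip_eye [341.4 162.2] 0.54 [ 0.5037 -0.0689  0.0558]
scene clip_eye [320.4 210.9] 0.42 [0.4975 0.0983 0.0051]
0.09 9 [ 0.4755 -0.0245  0.0906] [ 0.4842 -0.0058  0.0973]
0.1 6 [ 0.4738 -0.0266  0.1017] [ 0.4824 -0.0044  0.1053]
0.11 28 [ 0.4731 -0.0255  0.1102] [ 0.485  -0.0017  0.1175]
```

View pics/k.png

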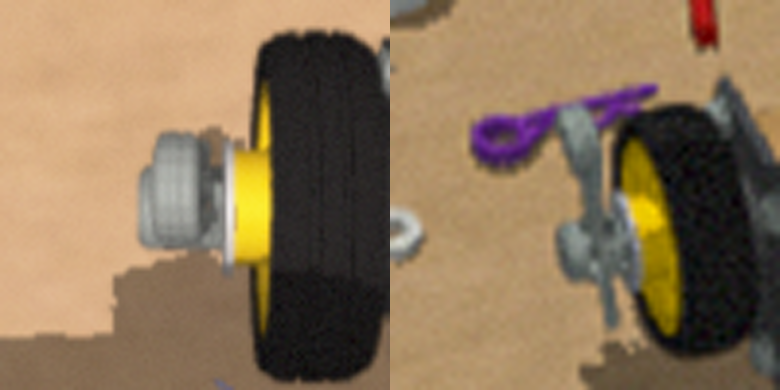

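The last picture shows the leg right through and below the axle at crop (610,320), with the eye above it, the wheel still home and nothing else disturbed. Handing in.

```bash
python3 -c "
from plant import ticket
print(ticket.job_done())"
```

```text
the job is handed in; nothing more can be done
None
```

The wheel is pushed home, and the R-clip's leg is through the axle's cross hole with the bow sprung round the axle. I handed the job in at about 22 s; the clip leans a few degrees, with its eye within about 1 mm of the expected home height.

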